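# Clear up after plating: bottles, dishes and marker each to their place

### The job

The plates are poured and labelled, so clear the bench for the next person: stand the two media bottles in the bottle carrier, each in the cup of its size, stack both agar dishes on the dish rack between its rods, and lay the marker flat in the pen tray. Keep the bottles upright and the dishes lid up, set everything down rather than dropping it, and leave the film carton and the tape roll where they are.

Things in the scene. Friction and masses are not known exactly. Their poses are not given: they have to be found in the camera images.
- bottle_large: large glass media bottle with a screw cap, standing upright: body 70 mm across up to about 95 mm, shoulder above, ribbed cap 37 mm across from z = 109 to 133 mm, 0.33 kg. Origin: centre of the underside, z up. Take it by the cap from above.
- bottle_small: small glass media bottle with a screw cap, standing upright: body 54 mm across, cap 37 mm across from z = 79 to 103 mm, 0.2 kg; lower and slimmer than the other one. Origin: centre of the underside, z up. Take it by the cap from above.
- dish_a: round clear dish with its lid on and cream agar in it, 60 mm across, 16 mm high, lying flat. One solid piece. Origin: centre of the underside, z up. Take it across its side from above. The same as dish_b.
- dish_b: a second dish, the same as dish_a: 60 mm across, 16 mm high. Origin: centre of the underside, z up.
- marker: felt marker lying flat, white barrel and blue cap, 136 mm long (its y axis, from -68 to +68 mm), 13 mm wide and 13 mm high, with flats so that it does not roll. Origin: middle of the underside. The only marker on the bench.
- bottle_carrier: grey plastic bottle carrier, fixed on the bench: two round open cups on one foot, 183 mm long (x axis), 99 mm wide. The wide cup has its centre at x = -43 mm, inside 86 mm across (92 mm at the flared mouth); the narrow cup has its centre at x = +49 mm, inside 69 mm across (75 mm at the mouth), too narrow for the large bottle. Cup floors 6 mm and mouths 60 mm above the bench. Origin: on the bench below the middle of the foot, z up.
- dish_rack: small square rack for a stack of dishes, fixed on the bench: an 84 mm grey plate, its top 7 mm above the bench, with four upright steel rods (4.4 mm thick, tops 54 mm above the bench) at x, y = +-28 mm; a dish stands between the rods with about 8 mm of play towards a rod, and fingers pass between them along the rack's x or y axis (52 mm gaps). Origin: centre, at bench level, z up.
- pen_tray: shallow oblong grey plastic pen tray, empty, fixed on the bench: 180 mm long (x axis), 94 mm wide (y axis), 20 mm high with a bead rim 3 mm higher, 3 mm thick walls and floor (inside 174 x 88 mm, floor 3 mm above the bench). Origin: centre, at bench level, z up.
- film_box: bystander: loose carton of sealing film, 56 mm (x) by 118 mm (y), 56 mm high. Origin: centre of the underside.
- tape_roll: bystander: loose roll of label tape lying flat, 68 mm across, 19 mm high. Origin: centre of the underside.

How it is judged (in metres and radians):
At the end, for the whole second after the job is handed in: Large bottle in the wide cup, small bottle in the narrow cup (within 14 mm of its axis along x and y, on its floor); both dishes stacked within 16 mm of the rack's centre; marker flat on the tray's floor (within 30 mm along, 40 mm across). All level within 0.12 rad and at rest (x of bottle_large in the frame of bottle_carrier between -0.057 and -0.029 m and y of bottle_large in the frame of bottle_carrier between -0.014 and 0.014 m and z of bottle_large in the frame of bottle_carrier between 0.002 and 0.012 m and angle between each of bottle_large, bottle_small, dish_a, dish_b, marker's own z axis and vertical below 0.12 rad and linear speed of each of bottle_large, bottle_small, dish_a, dish_b, marker below 0.02 m/s and x of bottle_small in the frame of bottle_carrier between 0.035 and 0.063 m and y of bottle_small in the frame of bottle_carrier between -0.014 and 0.014 m and z of bottle_small in the frame of bottle_carrier between 0.002 and 0.012 m and horizontal distance between each of dish_a, dish_b and dish_rack below 0.016 m and z of dish_a in the frame of dish_rack between 0.003 and 0.028 m and z of dish_b in the frame of dish_rack between 0.003 and 0.028 m and x of marker in the frame of pen_tray between -0.03 and 0.03 m and y of marker in the frame of pen_tray between -0.04 and 0.04 m and z of marker in the frame of pen_tray between -0.001 and 0.009 m); the robot touches nothing.
It fails at once if a bottle is tipped more than 30 degrees (angle between any of bottle_large, bottle_small's own z axis and vertical above 0.52 rad).
It fails at once if a dish is tipped more than 45 degrees (angle between any of dish_a, dish_b's own z axis and vertical above 0.79 rad).
It fails at once if one of the five things is let fall from more than about 25 mm (faster than 0.7 m/s while not held) ((linear speed of marker above 0.7 m/s and contact force between marker and the fingers below 0.01 N) or (linear speed of dish_a above 0.7 m/s and contact force between dish_a and the fingers below 0.01 N) or (linear speed of dish_b above 0.7 m/s and contact force between dish_b and the fingers below 0.01 N) or (linear speed of bottle_large above 0.7 m/s and contact force between bottle_large and the fingers below 0.01 N) or (linear speed of bottle_small above 0.7 m/s and contact force between bottle_small and the fingers below 0.01 N)).
It fails at once if the film carton or the tape roll is moved more than 30 mm (distance of any of film_box, tape_roll from where it was at the start of the episode above 0.03 m).
It also fails if it takes over 136 s, if anything falls off the work surface, if the arm or the gripper's body presses on something with over 40 N, if the wrist force passes 120 N, or if a joint passes its speed limit or range.

### The arm

A 6-joint arm with a two-finger parallel gripper is mounted at the origin on a cart in front of the work surface, level with it; the furniture and walls round the work are solid. World frame = base frame: x ahead of the robot, y to its left, z up, the work surface at z = 0. Lengths are in m, angles in degrees, forces in N, time in s.
With the tool pointing down it reaches from about 0.375 to 0.9 m from the base axis. Payload 3.1 kg.
Tool frame: the origin (TCP) lies at the very end of the fingers, on their centre line; the grasp point (between the pads) lies 19 mm behind it; z points along the fingers, y is the line along which they close (so a half turn about z gives the same grasp; the last joint's range is limited). The gripper opens to 87 mm and grips with 3 to 60 N. Pads are 19 mm wide; open, the fingers measure 117 mm over their backs; the gripper's body (75 mm by 190 mm) begins 51 mm behind the grasp point.
Start: joints at [-85.113, 30.224, 82.088, -0, 67.689, -10.227], TCP at [0.163, -0.603, 0.223] pointing down, gripper open.
Joint ranges: [-176.69, 176.69], [-43.24, 126.21], [12.49, 139.97], [-82, 262], [0, 151.66], [-163.58, 163.58]. Speed limits (degrees/s): [159.86, 159.86, 180, 180, 180, 180].

### API

Orientations are given as a 3x3 rotation matrix whose columns are the frame's x, y, z axes.
In Python, from rig import * gives the robot as it stands.
- The arm moves only by the tool jog_arm, never from a script. Its arguments are lists of equal length, an entry for each row: "delta_pos": the shift along the world's x, y, z in cm, a list of three; "turn": the turn about the world's z in degrees; "grip": the closure, from 0 (fully open) to 1 (shut). In form: {"delta_pos": [[x, y, z], ...], "turn": [turn, ...], "grip": [grip, ...]}. A call has 1 to 12 rows; each row is the pose to reach, as a shift and turn from the pose commanded when the call began; what a row does not reach only later rows make up. A row lasts 1/8 s, in which the tool goes at most 62.5 mm and 10.7 degrees, less where a joint would pass 70% of its speed; a pose out of reach is approached as far as the arm can. A call with a gripper value outside its range is refused whole. The fingers move at their own pace and stop on an object; the grip force is fixed at half the most. Time passes only in rows, so rows that repeat a pose let the fingers close. It gives the time, the measured TCP pose, the force, the opening and the grip force at its end, in the units of the state.
- read_state(): the state, without advancing time (a new reading comes with each control period).
- capture(name): name is "scene" or "side" or "wrist"; returns a dict with "color" (480x640x3 uint8, blue, green, red), "fovy" (degrees; the focal length in pixels is half the picture's height over the tangent of half this angle, whatever the lens; pixels are square), "cx", "cy" (the principal point, pixels), "k1" (the pictures are not rectified: a ray, as slopes to the right and down, at radius r is drawn at 1 + k1 r^2 times it, then the intrinsics apply), "camera_from_world" (4x4, takes a point from world to camera coordinates). Camera axes: x right, y up, looking along -z (the intrinsics and any distortion apply to the point x, -y, -z); pixel columns grow to the right and rows downward; lengths in m; the calibration is good to about 2 mm. A picture is of the moment at which its call begins. There is no depth.
- hand_in(): hands the job in; it is judged then, once.
The state is a dict: "time_s": time; "joint_positions": joint angles; "qvel": joint speeds; "tau": joint torques, N m; "position": TCP position; "tcp_rot": TCP orientation; "force": force on the tool from outside, world axes, zero at the start; "moment": the same for the moment, N m; "opening": opening from 0.0 (shut) to 1.0 (fully open); "grasp_force": force on a finger pad.
Only numpy, scipy, OpenCV 4.12 (cv2) and the standard library are available. Lean on these libraries where they do the work, as an engineer would, in place of code of your own. Each camera call takes 0.05 s, during which the arm holds its last target. There are 200 camera calls.

## Working session

There is one attempt and no reset: what is moved stays moved. The work goes in short steps, Python scripts to look and compute and a tool call to move; the robot and the scene stay as the last step left them, time stands still between calls to the robot, and variables do not carry over. Pictures are saved under pics/ and viewed, at most 14 in all, crops included, and the job is handed in when it is done.

Besides the shell and the picture viewer there is one more tool, called after ">>>" as a command line: name --pt "numbers of a row" for each row, then --argument value for the rest. jog_arm: Moves the arm, as the interface text tells. Its arguments: {"type":"object","properties":{"delta_pos":{"type":"array"},"turn":{"type":"array"},"grip":{"type":"array"}},"required":["delta_pos","turn","grip"]}

```bash
ls; mkdir -p pics
cat > h.py <<'E'
from rig import *
import numpy as np, cv2, json
def snap(n,f):
    c=capture(n); cv2.imwrite(f'pics/{f}.png',c['color'])
    d={k:(np.array(v).tolist()) for k,v in c.items() if k!='color'}
    json.dump(d,open(f'pics/{f}.json','w')); return c
def K(c):
    f=240/np.tan(np.radians(c['fovy'])/2)
    return np.array([[f,0,c['cx']],[0,f,c['cy']],[0,0,1.]])
def w(f,u,v,z):
    "pixel -> world point on height z"
    c=json.load(open(f'pics/{f}.json')); T=np.array(c['camera_from_world'])
    s=cv2.undistortPoints(np.array([[[u,v]]],float),K(c),np.array([c['k1'],0,0,0,0.]))[0,0]
    R=T[:3,:3]; o=-R.T@T[:3,3]; d=R.T@np.array([s[0],-s[1],-1])
    return (o+d*(z-o[2])/d[2]).round(4)
def px(f,P):
    c=json.load(open(f'pics/{f}.json')); T=np.array(c['camera_from_world'])
    p=np.atleast_2d(P)@T[:3,:3].T+T[:3,3]; p=p*[1,-1,-1]
    return cv2.projectPoints(p,np.zeros(3),np.zeros(3),K(c),np.array([c['k1'],0,0,0,0.]))[0][:,0].round(1)
E
python3 - <<'E'
from h import *
for n in('scene','side','wrist'):
    c=snap(n,n+'0');T=c['camera_from_world'];print(n,c['fovy'],c['k1'],(-T[:3,:3].T@T[:3,3]).round(3))
print(read_state())
E
```

```text
pics
scene 56.57658731820399 -0.08636344722710555 [0.006 0.69  0.613]
side 49.642957054724455 0.0008076508445464875 [ 0.678 -0.878  1.107]
wrist 64.1702234254358 0.011322873385783092 [ 0.234 -0.583  0.383]
{'time_s': 0.15, 'joint_positions': array([-8.51118889e+01,  3.02677872e+01,  8.21387488e+01, -6.84715255e-04,
        6.76903326e+01, -1.02281672e+01]), 'qvel': array([-0.0434874 , -0.07955996, -0.2276138 , -0.10061546,  0.04465556,
       -0.03700221]), 'tau': array([-1.54958852e-04, -4.40430987e+01, -1.76841688e+01,  6.34180172e-02,
        5.52592508e-02, -9.45573697e-05]), 'position': array([ 0.16295423, -0.60280286,  0.22178941]), 'tcp_rot': array([[ 9.65397417e-01,  2.60783058e-01, -1.55078534e-04],
       [ 2.60782944e-01, -9.65395992e-01,  1.68358438e-03],
       [ 2.89338088e-04, -1.66576985e-03, -9.99998571e-01]]), 'force': array([-0.39395499,  0.06904664,  0.62882072]), 'moment': array([-0.01857668, -0.02110562, -0.05910974]), 'grasp_force': 0.0, 'opening': 0.9969828583318691}
```

View pics/scene0.png

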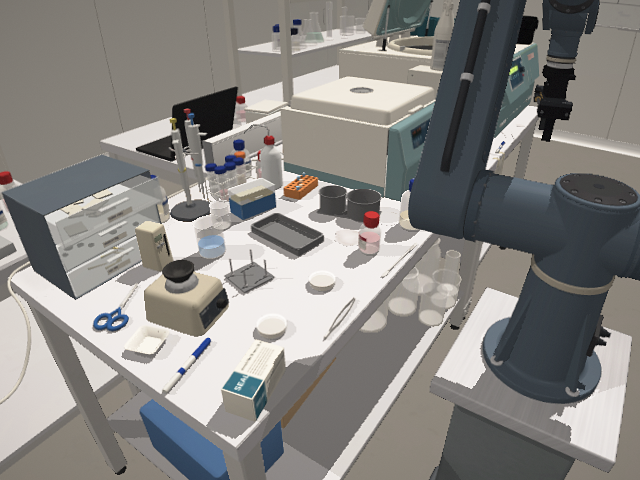

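View pics/side0.png

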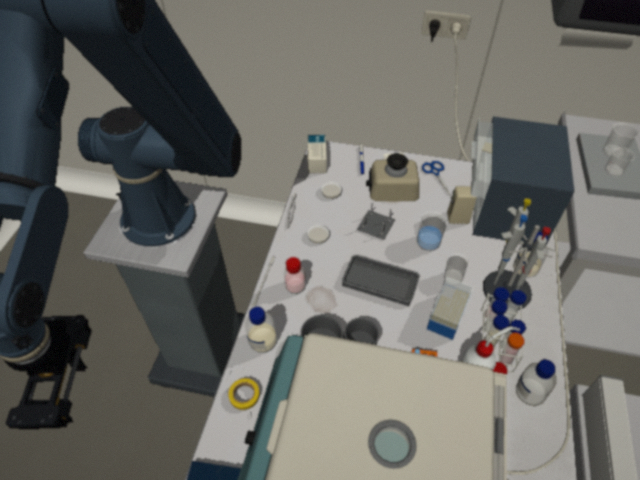

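The scene picture shows the dishes at (322,281) and (271,327), the marker at (188,365), the rack at (249,276), the tray at (287,234), the cups at (333,200) and (363,204), and a red-capped bottle at (372,219). The side picture shows the blue-capped bottle at (260,330). I'll enlarge both.

Run:
```python
import cv2
a=cv2.imread('pics/scene0.png');b=cv2.imread('pics/side0.png')
cv2.imwrite('pics/c1.png',cv2.resize(a[170:320,220:420],None,fx=4,fy=4,interpolation=2))
cv2.imwrite('pics/c2.png',cv2.resize(a[280:430,130:330],None,fx=4,fy=4,interpolation=2))
cv2.imwrite('pics/c3.png',cv2.resize(b[240:390,230:430],None,fx=4,fy=4,interpolation=2))
cv2.imwrite('pics/c4.png',cv2.resize(b[120:270,280:480],None,fx=4,fy=4,interpolation=2))
```

```text
(no output)
```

View pics/c1.png

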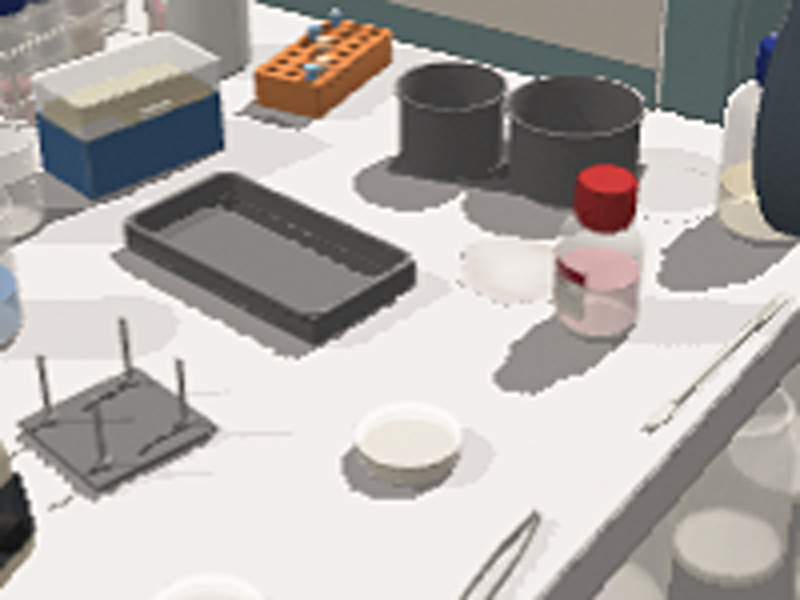

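View pics/c2.png

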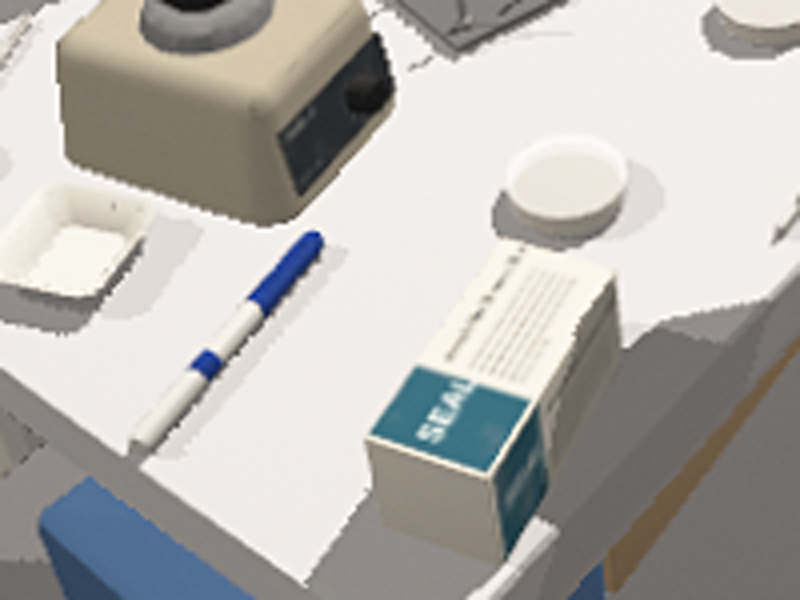

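View pics/c3.png

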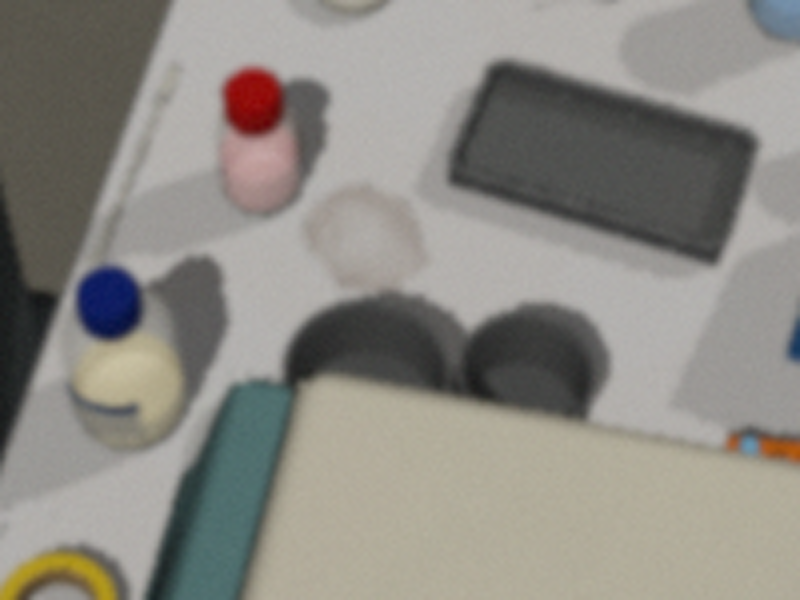

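View pics/c4.png

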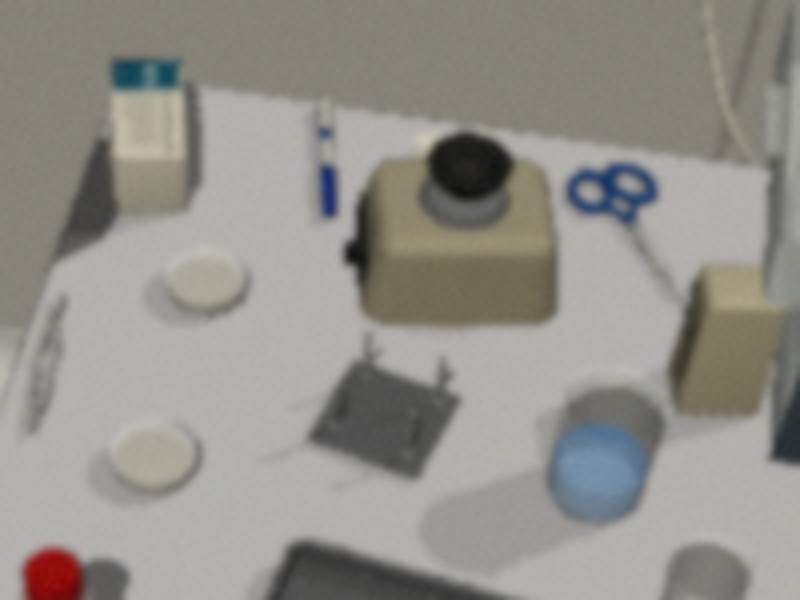

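The crops show rims, corners and marker ends clearly; now I'll triangulate by height, with both views as a cross-check.

```bash
cat > m.py <<'E'
from h import *
def c(f,ox,oy,u,v,z): return w(f,(u+.5)/4-.5+ox,(v+.5)/4-.5+oy,z)[:2]
S1=('scene0',220,170);S2=('scene0',130,280);D3=('side0',230,240);D4=('side0',280,120)
E
python3 - <<'E'
from m import *
for n,z,*L in [('small',.103,(S1,607,182),(D3,252,95)),('large',.133,(D3,108,292)),
 ('dishA',.016,(S1,408,436),(D4,154,452)),('dishB',.016,(S2,567,175),(D4,206,280)),
 ('rackL',.007,(S1,18,427),(D4,310,437)),('rackT',.007,(S1,137,370),(D4,418,478)),('rackR',.007,(S1,217,428),(D4,462,400)),('rackB',.007,(S1,95,490),(D4,358,362)),
 ('tr1',.022,(S1,126,228)),('tr2',.022,(S1,228,173)),('tr3',.022,(S1,415,262)),('tr4',.022,(S1,313,325)),
 ('tr',.022,(D3,497,62)),('tr',.022,(D3,757,135)),('tr',.022,(D3,717,258)),('tr',.022,(D3,453,180)),
 ('cupS',.06,(S1,452,87),(D3,528,358)),('cupW',.06,(S1,576,106),(D3,368,365)),
 ('mk1',.008,(S2,138,443),(D4,326,102)),('mk2',.008,(S2,316,240),(D4,328,215)),
 ('box',.056,(S2,370,438),(S2,497,472),(S2,614,275),(S2,500,240)),
 ('tape',.019,(D3,55,597))]:
    print(n,[c(*a[0],*a[1:],z).tolist() for a in L])
E
```

```text
small [[0.4346, -0.1378], [0.4423, -0.1488]]
large [[0.4065, -0.3187]]
dishA [[0.4589, 0.0377], [0.4638, 0.0332]]
dishB [[0.4591, 0.2122], [0.4642, 0.2057]]
rackL [[0.657, 0.1441], [0.5659, 0.078]]
rackT [[0.6378, 0.063], [0.6454, 0.0571]]
rackR [[0.5608, 0.0815], [0.6657, 0.1359]]
rackB [[0.5805, 0.1622], [0.5872, 0.1564]]
tr1 [[0.7386, -0.0418]]
tr2 [[0.7298, -0.1379]]
tr3 [[0.554, -0.1102]]
tr4 [[0.5647, -0.0161]]
tr [[0.5752, -0.0281]]
tr [[0.7504, -0.0509]]
tr [[0.7358, -0.1505]]
tr [[0.565, -0.128]]
cupS [[0.6302, -0.2707], [0.6351, -0.2674]]
cupW [[0.5415, -0.292], [0.5461, -0.2916]]
mk1 [[0.5102, 0.4383], [0.5156, 0.4345]]
mk2 [[0.5361, 0.3086], [0.5398, 0.3034]]
box [[0.3967, 0.4038], [0.3449, 0.3878], [0.372, 0.2814], [0.4266, 0.2929]]
tape [[0.4039, -0.448]]
```

Run:
```python
from h import *
a=cv2.imread('pics/scene0.png');cv2.imwrite('pics/c5.png',cv2.resize(a[60:240,270:540],None,fx=2.9,fy=2.9,interpolation=2))
for p in [(315,175),(385,193),(400,201)]: print(w('scene0',*p,0))
# side-view lid edges at several heights
for z in(0,.2,.25,.3): print(z,[w('side0',*p,z)[:2].tolist() for p in [(303,334),(500,360),(290,336),(245,470)]])
```

```text
[ 0.8177 -0.4495  0.    ]
[ 0.5545 -0.4537  0.    ]
[ 0.4914 -0.4295  0.    ]
0 [[0.4964, -0.2761], [0.9631, -0.2442], [0.4672, -0.2881], [0.4563, -0.6062]]
0.2 [[0.5293, -0.3849], [0.9116, -0.3587], [0.5053, -0.3947], [0.4964, -0.6553]]
0.25 [[0.5375, -0.412], [0.8987, -0.3873], [0.5149, -0.4214], [0.5065, -0.6676]]
0.3 [[0.5457, -0.4392], [0.8859, -0.416], [0.5244, -0.448], [0.5165, -0.6798]]
```

View pics/c5.png

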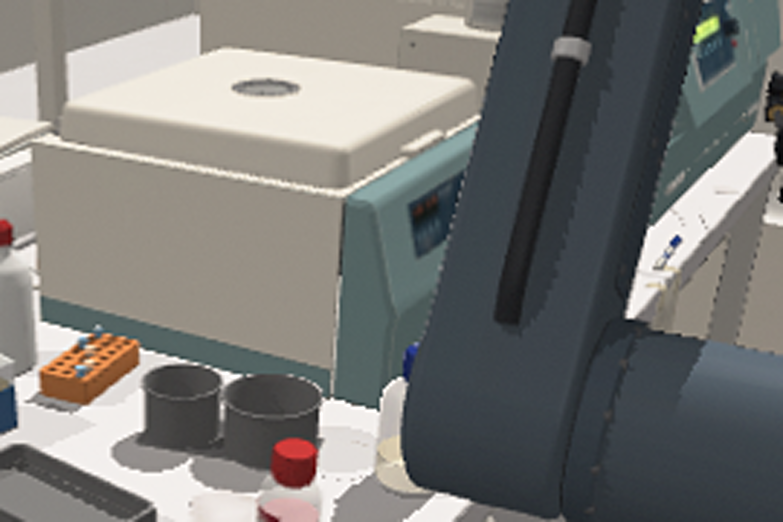

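The centrifuge front is at y≈-0.445, about 15 cm beyond the cups, so the present tool orientation (closing along the carrier's y) has clearance. I'm moving over the large bottle.

>>> jog_arm --pt "24.1 28.8 1" --pt "24.1 28.8 1" --pt "24.1 28.8 1" --pt "24.1 28.8 1" --pt "24.1 28.8 1" --pt "24.1 28.8 1" --pt "24.1 28.8 1" --pt "24.1 28.8 1" --pt "24.1 28.8 1" --pt "24.1 28.8 1" --turn '[0, 0, 0, 0, 0, 0, 0, 0, 0, 0]' --grip '[0, 0, 0, 0, 0, 0, 0, 0, 0, 0]'

```text
time_s: 1.4
position: [0.4032, -0.3166, 0.2324]
tcp_rot: [[0.966, 0.258, -0.0], [0.258, -0.966, 0.0], [-0.0, -0.0, -1.0]]
force: [-0.6, 0.5, 0.7]
opening: 0.999
grasp_force: 0.0
```

Run:
```python
from h import *
snap('wrist','w1');snap('scene','s1');s=read_state();print(s['position'],s['time_s'],s['joint_positions'].round(1))
print(px('w1',[[.404,-.315,.133],[.544,-.292,.06],[.633,-.269,.06],[.4385,-.143,.103]]),px('s1',[[.404,-.315,.133]]))
a=cv2.imread('pics/w1.png');b=cv2.resize(cv2.imread('pics/s1.png')[150:270,280:480],(400,240),interpolation=2)
cv2.imwrite('pics/v1.png',a); cv2.imwrite('pics/v1b.png',np.hstack([cv2.resize(a,(400,300)),np.vstack([b,np.zeros((60,400,3),np.uint8)])]))
```

```text
[ 0.40334768 -0.31631015  0.23245654] 1.5 [-50.6  20.9  97.4  -0.   61.8  24.4]
[[ 323.9  239.1]
 [ 341.7   41.8]
 [ 344.4 -100.3]
 [ 107.   124.7]] [[415.4 180.3]]
```

View pics/v1b.png

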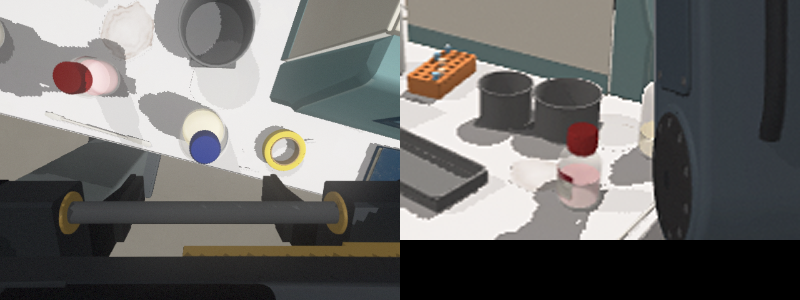

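The wrist view (half-scaled crop) shows the blue cap at about (328,235) against a prediction of (324,239), which agrees. I'll refine the caps by colour.

Run:
```python
from h import *
a=cv2.imread('pics/w1.png').astype(int);B,G,R=a[...,0],a[...,1],a[...,2]
for n,m,z in(('blue',(B>R+60)&(B>G+50),.133),('red',(R>B+70)&(R>G+70),.103)):
    k,l,st,ce=cv2.connectedComponentsWithStats(m.astype(np.uint8))
    for i in range(1,k):
        if st[i,4]>600:
            p=np.argwhere(l==i)[:,::-1].astype(np.float32);print(n,st[i],ce[i],cv2.minEnclosingCircle(p)); print([w('w1',*ce[i],h)[:2] for h in(z,z-.012)])
```

```text
blue [ 306  218   46   43 1555] [328.29196141 239.08938907] ((328.47259521484375, 239.36300659179688), 22.94610595703125)
[array([ 0.4048, -0.318 ]), array([ 0.4016, -0.319 ])]
red [  85   99   44   49 1655] [106.57703927 123.19697885] ((107.04524230957031, 123.26334381103516), 25.238208770751953)
[array([ 0.4394, -0.1426]), array([ 0.438 , -0.1362])]
```

>>> jog_arm --pt "0 -0.3 0" --pt "0 -0.3 -4" --pt "0 -0.3 -8" --pt "0 -0.3 -12" --pt "0 -0.3 -12.6" --pt "0 -0.3 -12.6" --pt "0 -0.3 -12.6" --pt "0 -0.3 -12.6" --pt "0 -0.3 -12.6" --pt "0 -0.3 -12.6" --pt "0 -0.3 -12.6" --pt "0 -0.3 -12.6" --turn '[0, 0, 0, 0, 0, 0, 0, 0, 0, 0, 0, 0]' --grip '[0, 0, 0, 0, 0, 0, 1, 1, 1, 1, 1, 1]'

```text
time_s: 3.0
position: [0.4039, -0.3181, 0.1065]
tcp_rot: [[0.965, 0.261, -0.0], [0.261, -0.965, 0.0], [-0.0, -0.001, -1.0]]
force: [0.1, 0.3, -0.2]
opening: 0.502
grasp_force: 27.4
```

>>> jog_arm --pt "0 0 2" --pt "0 0 5" --pt "0 0 8.5" --pt "3 0.5 8.5" --pt "6 1 8.5" --pt "6 1 8.5" --pt "6 1 8.5" --turn '[0, 0, 0, 0, 0, 0, 0]' --grip '[1, 1, 1, 1, 1, 1, 1]'

```text
time_s: 3.88
position: [0.4628, -0.3076, 0.1906]
tcp_rot: [[0.965, 0.261, -0.003], [0.261, -0.965, 0.002], [-0.002, -0.002, -1.0]]
force: [-0.3, 0.4, -3.3]
opening: 0.491
grasp_force: 26.7
```

Run:
```python
from h import *
snap('wrist','w2')
P=[]
for x,r in((-.043,.046),(.049,.0375)):
    t=np.radians(14.5);c=np.array([.5855,-.2812])+x*np.array([np.cos(t),np.sin(t)])
    print(c); P.append([[*(c+r*np.array([np.cos(b),np.sin(b)])),.06] for b in np.linspace(0,6.28,40)])
a=cv2.imread('pics/w2.png')
for p in P: cv2.polylines(a,[px('w2',p).astype(int)],True,(0,0,255),1)
cv2.imwrite('pics/v2.png',a)
```

```text
[ 0.54386965 -0.29196634]
[ 0.63293923 -0.26893138]
```

View pics/v2.png

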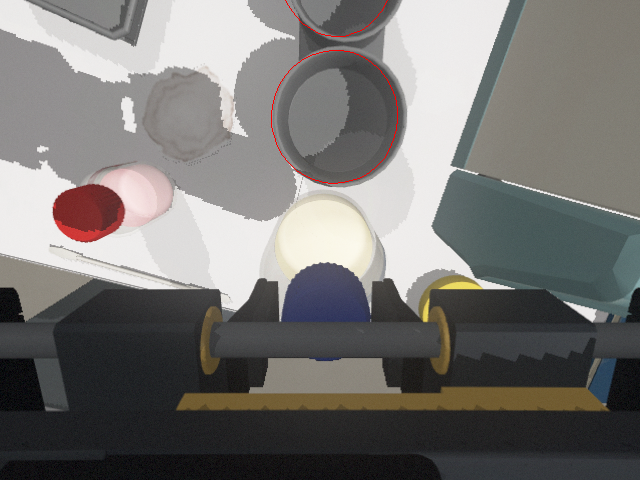

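The bottle hangs upright. The wide cup's rim is centred at about (338.5,116), 3 px right of the prediction, so I shift the carrier estimate by 2.5 mm in -y.

>>> jog_arm --pt "3 0.5 0" --pt "7 1.2 0" --pt "8.05 1.35 0" --pt "8.05 1.35 0" --pt "8.05 1.35 0" --pt "8.05 1.35 -1.5" --pt "8.05 1.35 -3" --pt "8.05 1.35 -4.5" --pt "8.05 1.35 -6" --pt "8.05 1.35 -7" --pt "8.05 1.35 -7.6" --pt "8.05 1.35 -7.6" --turn '[0, 0, 0, 0, 0, 0, 0, 0, 0, 0, 0, 0]' --grip '[1, 1, 1, 1, 1, 1, 1, 1, 1, 1, 1, 1]'

```text
time_s: 5.42
position: [0.5448, -0.295, 0.1155]
tcp_rot: [[0.965, 0.261, 0.0], [0.261, -0.965, -0.0], [0.0, 0.0, -1.0]]
force: [-0.2, -0.2, -3.2]
opening: 0.483
grasp_force: 26.7
```

>>> jog_arm --pt "0 0 -0.1" --pt "0 0 -0.2" --pt "0 0 -0.25" --pt "0 0 -0.25" --pt "0 0 -0.25" --pt "0 0 -0.25" --pt "0 0 -0.25" --pt "0 0 -0.25" --pt "0 0 3" --pt "0 0 8" --pt "0 0 10" --pt "0 0 10" --turn '[0, 0, 0, 0, 0, 0, 0, 0, 0, 0, 0, 0]' --grip '[1, 1, 1, 1, 0, 0, 0, 0, 0, 0, 0, 0]'

```text
time_s: 6.92
position: [0.5454, -0.2956, 0.2174]
tcp_rot: [[0.965, 0.261, 0.003], [0.261, -0.965, -0.003], [0.002, 0.003, -1.0]]
force: [0.6, 0.4, 0.3]
opening: 0.998
grasp_force: 0.0
```

>>> jog_arm --pt "-4 6 0" --pt "-8 11 0" --pt "-10.6 15.35 -1" --pt "-10.6 15.35 -3" --pt "-10.6 15.35 -7" --pt "-10.6 15.35 -11" --pt "-10.6 15.35 -13.9" --pt "-10.6 15.35 -13.9" --pt "-10.6 15.35 -13.9" --pt "-10.6 15.35 -13.9" --pt "-10.6 15.35 -13.9" --pt "-10.6 15.35 -13.9" --turn '[0, 0, 0, 0, 0, 0, 0, 0, 0, 0, 0, 0]' --grip '[0, 0, 0, 0, 0, 0, 0, 0, 1, 1, 1, 1]'

```text
time_s: 8.43
position: [0.4388, -0.1415, 0.0772]
tcp_rot: [[0.965, 0.261, 0.001], [0.261, -0.965, -0.001], [0.001, 0.001, -1.0]]
force: [-0.6, 0.8, -0.7]
opening: 0.63
grasp_force: 0.0
```

>>> jog_arm --pt "0 0 0" --pt "0 0 0" --pt "0 0 3" --pt "0 0 8" --pt "0 0 13" --pt "0 0 15" --pt "0 0 15" --turn '[0, 0, 0, 0, 0, 0, 0]' --grip '[1, 1, 1, 1, 1, 1, 1]'

```text
time_s: 9.3
position: [0.439, -0.1416, 0.2277]
tcp_rot: [[0.965, 0.261, 0.003], [0.261, -0.965, -0.002], [0.002, 0.002, -1.0]]
force: [0.2, 0.0, -2.5]
opening: 0.462
grasp_force: 28.1
```

>>> jog_arm --pt "4 -2.5 0" --pt "9 -6 0" --pt "14 -9.5 0" --pt "18 -12 0" --pt "19.5 -13.05 0" --pt "19.5 -13.05 0" --pt "19.5 -13.05 0" --pt "19.5 -13.05 -3" --pt "19.5 -13.05 -6" --pt "19.5 -13.05 -8" --pt "19.5 -13.05 -8" --pt "19.5 -13.05 -8" --turn '[0, 0, 0, 0, 0, 0, 0, 0, 0, 0, 0, 0]' --grip '[1, 1, 1, 1, 1, 1, 1, 1, 1, 1, 1, 1]'

```text
time_s: 10.8
position: [0.6336, -0.2717, 0.1476]
tcp_rot: [[0.965, 0.261, 0.001], [0.261, -0.965, -0.001], [0.001, 0.001, -1.0]]
force: [0.8, -0.3, -2.2]
opening: 0.455
grasp_force: 28.1
```

>>> jog_arm --pt "0 0 -1.5" --pt "0 0 -3" --pt "0 0 -4.5" --pt "0 0 -5.8" --pt "0 0 -6.1" --pt "0 0 -6.35" --pt "0 0 -6.35" --pt "0 0 -6.35" --turn '[0, 0, 0, 0, 0, 0, 0, 0]' --grip '[1, 1, 1, 1, 1, 1, 1, 1]'

```text
time_s: 11.8
position: [0.6339, -0.272, 0.0836]
tcp_rot: [[0.965, 0.261, 0.001], [0.261, -0.965, -0.001], [0.001, 0.001, -1.0]]
force: [-0.8, -0.1, -1.5]
opening: 0.462
grasp_force: 28.1
```

>>> jog_arm --pt "0 0 -0.1" --pt "0 0 -0.1" --pt "0 0 -0.1" --pt "0 0 -0.1" --pt "0 0 -0.1" --pt "0 0 3" --pt "0 0 8" --pt "0 0 13" --pt "0 0 14" --pt "0 0 14" --turn '[0, 0, 0, 0, 0, 0, 0, 0, 0, 0]' --grip '[1, 0, 0, 0, 0, 0, 0, 0, 0, 0]'

```text
time_s: 13.05
position: [0.6335, -0.2718, 0.2235]
tcp_rot: [[0.965, 0.261, 0.001], [0.261, -0.965, -0.001], [0.001, 0.001, -1.0]]
force: [-0.1, -0.8, -0.5]
opening: 1.0
grasp_force: 0.0
```

Run:
```python
from m import *
for p in((392,110),(280,222),(68,158)): print(c(*S2,*p,0))
for p in((362,315),(552,320)): print(c(*D4,*p,0))
for z in(.06,.08,.1): print(z,c(*S2,250,90,z),c(*S2,365,15,z),c(*D4,372,245,z),c(*D4,552,245,z))
```

```text
[0.5804 0.2125]
[0.567  0.3049]
[0.6941 0.3355]
[0.5819 0.2108]
[0.7205 0.2364]
0.06 [0.5926 0.2875] [0.5885 0.213 ] [0.5829 0.2233] [0.7104 0.2517]
0.08 [0.5714 0.3021] [0.5675 0.2302] [0.5847 0.2022] [0.7098 0.2301]
0.1 [0.5502 0.3166] [0.5464 0.2475] [0.5865 0.1812] [0.7091 0.2085]
```

>>> jog_arm --pt "0 3 3" --pt "-3 8 3" --pt "-6 14 3" --pt "-9 20 3" --pt "-11 26 3" --pt "-13 32 3" --pt "-13 37 3" --pt "-13 37 3" --pt "-13 37 3" --pt "-13 37 3" --pt "-13 37 3" --turn '[10, 20, 30, 40, 50, 60, 61.6, 61.6, 61.6, 61.6, 61.6]' --grip '[0, 0, 0, 0, 0, 0, 0, 0, 0, 0, 0]'

```text
time_s: 14.42
position: [0.5037, 0.0968, 0.2527]
tcp_rot: [[0.232, 0.973, -0.001], [0.973, -0.232, -0.0], [-0.0, -0.001, -1.0]]
force: [0.3, 0.0, 0.0]
opening: 1.0
grasp_force: 0.0
```

Run:
```python
from m import *
snap('wrist','w3');s=read_state();print(s['position'],s['joint_positions'].round(1))
a=cv2.imread('pics/w3.png');t=np.linspace(0,2*np.pi,40)
def ring(x,y,z,r):cv2.polylines(a,[px('w3',[[x+r*np.cos(b),y+r*np.sin(b),z] for b in t]).astype(int)],True,(0,0,255),1)
ring(.461,.0355,.016,.03);ring(.4617,.209,.016,.03)
th=np.radians(-13.3);R=np.array([[np.cos(th),-np.sin(th)],[np.sin(th),np.cos(th)]])
q=[[*(R@p+[.6125,.11]),.007] for p in np.array([[1,1],[-1,1],[-1,-1],[1,-1]])*.042]
cv2.polylines(a,[px('w3',q).astype(int)],True,(0,0,255),1)
for p in np.array([[1,1],[-1,1],[-1,-1],[1,-1]])*.028:
    cv2.polylines(a,[px('w3',[[*(R@p+[.6125,.11]),.007],[*(R@p+[.6125,.11]),.054]]).astype(int)],False,(0,255,0),1)
cv2.imwrite('pics/v3.png',a);print([c(*D4,*p,0) for p in((60,300),(30,430))])
```

```text
[0.50370541 0.09691849 0.25279826] [-1.6 19.4 95.9 -0.  64.7 11.8]
[array([0.359 , 0.1772]), array([0.3704, 0.0476])]
```

View pics/v3.png

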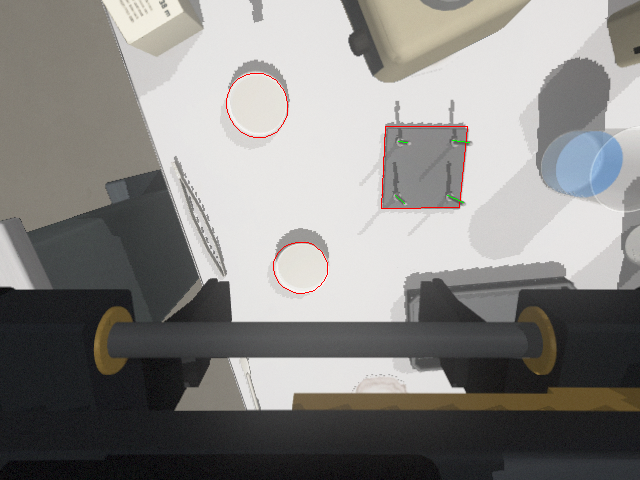

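The overlay matches both dishes (301,267) and (257,105) and the rack plate within 2 px, so I'm picking dish A.

>>> jog_arm --pt "-2 -3 -5" --pt "-4.25 -6.3 -10" --pt "-4.25 -6.3 -15" --pt "-4.25 -6.3 -20" --pt "-4.25 -6.3 -23" --pt "-4.25 -6.3 -24.4" --pt "-4.25 -6.3 -24.8" --pt "-4.25 -6.3 -24.8" --pt "-4.25 -6.3 -24.8" --pt "-4.25 -6.3 -24.8" --pt "-4.25 -6.3 -24.8" --pt "-4.25 -6.3 -24.8" --turn '[0, 0, 0, 0, 0, 0, 0, 0, 0, 0, 0, 0]' --grip '[0, 0, 0, 0, 0, 0, 0, 1, 1, 1, 1, 1]'

```text
time_s: 15.98
position: [0.4615, 0.0351, 0.0057]
tcp_rot: [[0.23, 0.973, 0.001], [0.973, -0.23, -0.0], [0.0, 0.001, -1.0]]
force: [-0.3, 0.6, 5.5]
opening: 0.68
grasp_force: 30.0
```

>>> jog_arm --pt "0 0 0" --pt "0 0 2" --pt "0 0 6" --pt "0 0 10" --pt "3 2 10" --pt "8 4 10" --pt "12 6 10" --pt "15.2 7.45 10" --pt "15.2 7.45 10" --pt "15.2 7.45 10" --pt "15.2 7.45 10" --turn '[0, 0, 0, 0, 0, 0, 0, 0, 0, 0, 0]' --grip '[1, 1, 1, 1, 1, 1, 1, 1, 1, 1, 1]'

```text
time_s: 17.35
position: [0.6114, 0.1092, 0.1048]
tcp_rot: [[0.23, 0.973, -0.002], [0.973, -0.23, -0.0], [-0.001, -0.002, -1.0]]
force: [-0.1, 0.6, -0.0]
opening: 0.683
grasp_force: 30.0
```

>>> jog_arm --pt "0 0 -2" --pt "0 0 -4" --pt "0 0 -6" --pt "0 0 -7.5" --pt "0 0 -8.7" --pt "0 0 -9.1" --pt "0 0 -9.2" --pt "0 0 -9.2" --turn '[0, 0, 0, 0, 0, 0, 0, 0]' --grip '[1, 1, 1, 1, 1, 1, 1, 1]'

```text
time_s: 18.35
position: [0.6134, 0.1097, 0.0135]
tcp_rot: [[0.23, 0.973, 0.001], [0.973, -0.23, -0.0], [0.0, 0.001, -1.0]]
force: [0.2, 0.2, -0.1]
opening: 0.681
grasp_force: 30.0
```

Release, rise and go to dish B at (0.462, 0.209).

>>> jog_arm --pt "0 0 -0.1" --pt "0 0 -0.1" --pt "0 0 -0.1" --pt "0 0 -0.1" --pt "0 0 2" --pt "0 0 6" --pt "0 0 10" --pt "-5 3 10" --pt "-10 6 10" --pt "-15.1 9.9 10" --pt "-15.1 9.9 10" --pt "-15.1 9.9 10" --turn '[0, 0, 0, 0, 0, 0, 0, 0, 0, 0, 0, 0]' --grip '[1, 0, 0, 0, 0, 0, 0, 0, 0, 0, 0, 0]'

```text
time_s: 19.85
position: [0.4628, 0.209, 0.1134]
tcp_rot: [[0.229, 0.973, 0.002], [0.973, -0.229, 0.0], [0.001, 0.002, -1.0]]
force: [-0.1, 0.5, 0.2]
opening: 1.001
grasp_force: 0.0
```

>>> jog_arm --pt "0 0 -3" --pt "0 0 -6" --pt "0 0 -9" --pt "0 0 -10.3" --pt "0 0 -10.7" --pt "0 0 -10.7" --pt "0 0 -10.7" --pt "0 0 -10.7" --pt "0 0 -10.7" --pt "0 0 -10.7" --turn '[0, 0, 0, 0, 0, 0, 0, 0, 0, 0]' --grip '[0, 0, 0, 0, 0, 0, 1, 1, 1, 1]'

```text
time_s: 21.1
position: [0.4621, 0.2088, 0.0064]
tcp_rot: [[0.23, 0.973, 0.001], [0.973, -0.23, 0.0], [0.0, 0.001, -1.0]]
force: [-0.8, 0.0, 2.2]
opening: 0.683
grasp_force: 30.0
```

>>> jog_arm --pt "0 0 2" --pt "0 0 6" --pt "0 0 10" --pt "5 -3 10" --pt "10 -6 10" --pt "15.1 -9.9 10" --pt "15.1 -9.9 10" --pt "15.1 -9.9 10" --pt "15.1 -9.9 10" --pt "15.1 -9.9 8" --pt "15.1 -9.9 6" --pt "15.1 -9.9 6" --turn '[0, 0, 0, 0, 0, 0, 0, 0, 0, 0, 0, 0]' --grip '[1, 1, 1, 1, 1, 1, 1, 1, 1, 1, 1, 1]'

```text
time_s: 22.6
position: [0.6103, 0.1108, 0.0647]
tcp_rot: [[0.228, 0.974, -0.005], [0.974, -0.228, 0.0], [-0.001, -0.005, -1.0]]
force: [0.5, -0.7, -0.8]
opening: 0.681
grasp_force: 30.0
```

>>> jog_arm --pt "0 0 -1.5" --pt "0 0 -2.8" --pt "0 0 -3.3" --pt "0 0 -3.5" --pt "0 0 -3.5" --pt "0 0 -3.5" --turn '[0, 0, 0, 0, 0, 0]' --grip '[1, 1, 1, 1, 1, 1]'

```text
time_s: 23.35
position: [0.6133, 0.1096, 0.0314]
tcp_rot: [[0.23, 0.973, 0.001], [0.973, -0.23, 0.0], [0.0, 0.001, -1.0]]
force: [0.4, -1.0, -0.2]
opening: 0.681
grasp_force: 30.0
```

>>> jog_arm --pt "0 0 -0.15" --pt "0 0 -0.15" --pt "0 0 -0.15" --pt "0 0 -0.15" --pt "0 0 3" --pt "0 0 8" --pt "0 0 14" --pt "0 0 19" --pt "-4 7 22" --pt "-9 14 22" --pt "-9.3 22 22" --pt "-9.3 22 22" --turn '[0, 0, 0, 0, 0, 0, 0, 0, 8, 16, 24.2, 24.2]' --grip '[1, 0, 0, 0, 0, 0, 0, 0, 0, 0, 0, 0]'

```text
time_s: 24.85
position: [0.5191, 0.3313, 0.2517]
tcp_rot: [[-0.19, 0.982, 0.001], [0.982, 0.19, 0.0], [0.0, 0.001, -1.0]]
force: [1.4, -0.3, 0.6]
opening: 0.999
grasp_force: 0.0
```

Run:
```python
from h import *
snap('wrist','w4');snap('scene','s4');s=read_state();print(s['position'],s['joint_positions'].round(1))
a=cv2.imread('pics/w4.png')
cv2.polylines(a,[px('w4',[[.513,.436,.013],[.538,.306,.013]]).astype(int)],False,(0,0,255),1)
cv2.imwrite('pics/v4.png',a)
```

```text
[0.51766116 0.33514257 0.25148955] [22.5 27.8 81.5  0.2 70.6 11.1]
```

View pics/v4.png

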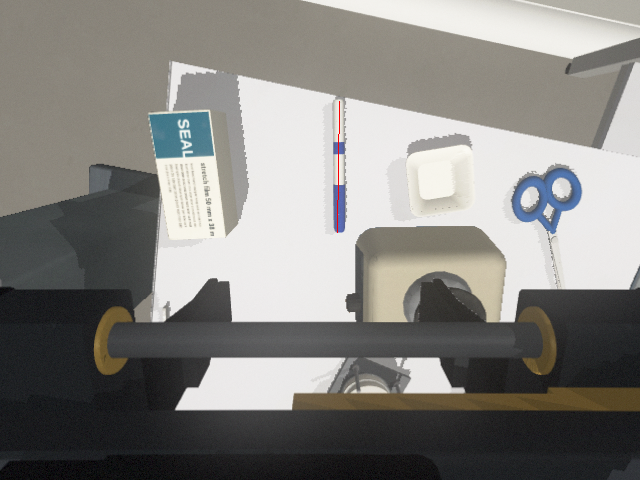

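The dishes and bystanders look fine. The marker runs from (339,96) to (339,232), matching the prediction, and a weigh boat sits 66 mm to its right, so I'm descending half open.

>>> jog_arm --pt "0.55 4.1 -4" --pt "0.55 4.1 -9" --pt "0.55 4.1 -14" --pt "0.55 4.1 -19" --pt "0.55 4.1 -22.5" --pt "0.55 4.1 -24" --pt "0.55 4.1 -24.7" --pt "0.55 4.1 -24.7" --pt "0.55 4.1 -24.7" --pt "0.55 4.1 -24.7" --pt "0.55 4.1 -24.7" --pt "0.55 4.1 -24.7" --turn '[0, 0, 0, 0, 0, 0, 0, 0, 0, 0, 0, 0]' --grip '[0.5, 0.5, 0.5, 0.5, 0.5, 0.5, 0.5, 0.5, 1, 1, 1, 1]'

```text
time_s: 26.45
position: [0.5256, 0.3708, 0.0043]
tcp_rot: [[-0.189, 0.982, 0.0], [0.982, 0.189, 0.0], [0.0, 0.0, -1.0]]
force: [0.7, 0.0, 0.7]
opening: 0.128
grasp_force: 0.8
```

>>> jog_arm --pt "0 0 0" --pt "0 0 2" --pt "0 0 6" --pt "0 0 10" --pt "0 0 14" --pt "0 0 16" --pt "0 0 16" --turn '[0, 0, 0, 0, 0, 0, 0]' --grip '[1, 1, 1, 1, 1, 1, 1]'

```text
time_s: 27.32
position: [0.5268, 0.3714, 0.1673]
tcp_rot: [[-0.189, 0.982, 0.005], [0.982, 0.189, 0.003], [0.001, 0.006, -1.0]]
force: [-0.2, -0.4, -0.3]
opening: 0.123
grasp_force: 30.0
```

>>> jog_arm --pt "-1 -4 0" --pt "-2 -9 0" --pt "-2 -14 0" --pt "-2 -19 0" --pt "0 -25 0" --pt "3 -31 0" --pt "7 -37 0" --pt "10 -42 0" --pt "12.65 -45.4 0" --pt "12.65 -45.4 0" --pt "12.65 -45.4 0" --pt "12.65 -45.4 0" --turn '[0, 0, 10, 20, 30, 40, 50, 60, 70.9, 70.9, 70.9, 70.9]' --grip '[1, 1, 1, 1, 1, 1, 1, 1, 1, 1, 1, 1]'

```text
time_s: 28.82
position: [0.6506, -0.0817, 0.1634]
tcp_rot: [[-0.99, 0.141, -0.002], [0.141, 0.99, 0.001], [0.003, 0.001, -1.0]]
force: [0.4, -0.1, 0.2]
opening: 0.126
grasp_force: 30.0
```

Run:
```python
from h import *
snap('wrist','w5');snap('scene','s5');s=read_state();print(s['position'],s['joint_positions'].round(1))
a=cv2.imread('pics/w5.png')
th=np.radians(-8.2);R=np.array([[np.cos(th),-np.sin(th)],[np.sin(th),np.cos(th)]])
q=[[*(R@(p*[.09,.047])+[.652,-.083]),.022] for p in np.array([[1,1],[-1,1],[-1,-1],[1,-1]])]
cv2.polylines(a,[px('w5',q).astype(int)],True,(0,0,255),1)
b=cv2.imread('pics/s5.png')[150:330,200:440]
cv2.imwrite('pics/v5.png',np.hstack([cv2.resize(a,(400,300)),cv2.resize(b,(400,300),interpolation=2)]))
```

```text
[ 0.65114026 -0.0817699   0.16397613] [-16.9  36.4  80.4   0.   63.3 -98.8]
```

View pics/v5.png

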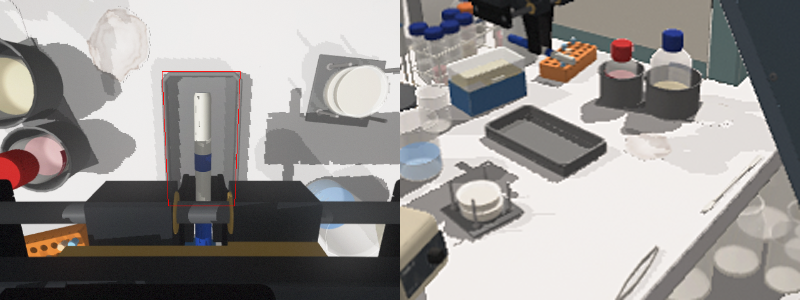

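Run:
```python
from m import *
print(w('scene0',211,256,0),w('scene0',211,205,.09),c(*D4,597,500,0),c(*D4,612,420,.09), c(*D3,757,0,0))
```

```text
[0.7528 0.0948 0.    ] [0.8166 0.0159 0.09  ] [0.7688 0.0702] [0.7649 0.0632] [0.74   0.0822]
```

The bottles stand in their cups, the dishes are stacked, and the marker is over the tray. The beaker at (0.76, 0.07) clears the gripper, so I'm lowering.

>>> jog_arm --pt "0 0 -3" --pt "0 0 -7" --pt "0 0 -11" --pt "0 0 -13.5" --pt "0 0 -14.8" --pt "0 0 -15.3" --pt "0 0 -15.5" --pt "0 0 -15.5" --turn '[0, 0, 0, 0, 0, 0, 0, 0]' --grip '[1, 1, 1, 1, 1, 1, 1, 1]'

```text
time_s: 29.92
position: [0.6527, -0.0835, 0.0101]
tcp_rot: [[-0.99, 0.142, 0.002], [0.142, 0.99, -0.001], [-0.002, -0.0, -1.0]]
force: [0.2, -0.1, 0.6]
opening: 0.126
grasp_force: 30.0
```

>>> jog_arm --pt "0 0 -0.15" --pt "0 0 -0.2" --pt "0 0 -0.2" --pt "0 0 -0.2" --pt "0 0 -0.2" --pt "0 0 -0.2" --pt "0 0 3" --pt "0 0 8" --pt "0 0 14" --pt "-4 0 20" --pt "-4 0 20" --pt "-4 0 20" --turn '[0, 0, 0, 0, 0, 0, 0, 0, 0, 0, 0, 0]' --grip '[1, 1, 0.7, 0.7, 0.7, 0.7, 0.7, 0.7, 0.7, 0.7, 0.7, 0.7]'

```text
time_s: 31.42
position: [0.6119, -0.0834, 0.2095]
tcp_rot: [[-0.99, 0.143, 0.001], [0.143, 0.99, -0.0], [-0.001, -0.0, -1.0]]
force: [0.1, -1.2, -0.9]
opening: 0.297
grasp_force: 0.0
```

Run:
```python
from h import *
snap('wrist','w6');snap('scene','s6');snap('side','d6')
a=cv2.imread('pics/w6.png')
b=cv2.imread('pics/s6.png')[150:330,200:440]
cv2.imwrite('pics/v6.png',np.hstack([cv2.resize(a,(400,300),interpolation=3),cv2.resize(b,(400,300),interpolation=2)]))
```

```text
(no output)
```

View pics/v6.png

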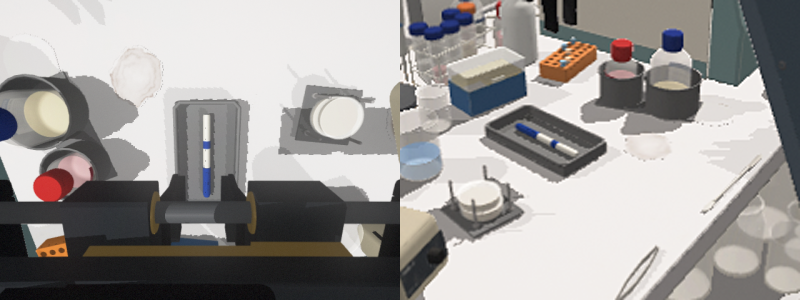

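Marker lies flat at (207,155) in the tray, and the stack and bottles stand upright. I'll do a last numeric check of the stack, caps and marker.

Run:
```python
from h import *
print('stack',w('w6',338*1.6,117*1.6,.039), w('s6',200+479*.6,150+194*.6,.039),'rack .6125 .110')
print('caps',w('s6',200+672*.6,150+35*.6,.139),w('s6',200+622*.6,150+45*.6,.109))
print('mk',w('w6',207*1.6,114*1.6,.014),w('w6',207*1.6,197*1.6,.014))
```

```text
stack [0.61   0.1064 0.039 ] [ 0.1578 -0.1756  0.039 ] rack .6125 .110
caps [-0.0085 -0.6514  0.139 ] [ 0.0609 -0.6359  0.109 ]
mk [ 0.5831 -0.0725  0.014 ] [ 0.7178 -0.0912  0.014 ]
```

The stack is within about 5 mm of the rack's centre, and the marker's centre (0.650, -0.082) is at the tray's centre. The scene-view rows above used a wrong crop offset and can be ignored. The cup walls keep the bottles inside tolerance. Handing in.

```bash
python3 -c "
from rig import *
print(hand_in())"
```

```text
the job is handed in; nothing more can be done
None
```

I handed the job in at about 32 s on the robot's clock: both bottles stand in their cups, both dishes are stacked on the rack and the marker lies flat in the pen tray; the arm never touched the film carton or tape roll, and the hand-in returned no verdict.

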